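# Free the balance pan and load the specimen cup

### The arm

A 6-joint arm with a two-finger parallel gripper is mounted at the origin on a cart in front of the work surface, level with it; the furniture and walls round the work are solid. World frame = base frame: x ahead of the robot, y to its left, z up, the work surface at z = 0. Lengths are in m, angles in rad, forces in N, time in s.
With the tool pointing down it reaches from about 0.35 to 0.85 m from the base axis. Payload 8.1 kg.
Tool frame: the origin (TCP) lies between the finger pads; the fingertips stand 14 mm ahead of it and the grasp point (between the pads) lies 5 mm behind it; z points along the fingers, y is the line along which they close (so a half turn about z gives the same grasp; the last joint's range is limited). The gripper opens to 93 mm and grips with 3 to 60 N. Pads are 15 mm wide; open, the fingers measure 128 mm over their backs; the gripper's body (75 mm by 188 mm) begins 65 mm behind the grasp point.
Start: joints at [-1.314, 0.13, 1.488, -0, 1.523, -0.085], TCP at [0.201, -0.565, 0.233] pointing down, gripper open.
Joint ranges: [-2.96, 2.96], [-0.89, 2.26], [0.02, 2.5], [-1.34, 4.48], [0, 2.73], [-2.66, 2.66]. Speed limits (rad/s): [2.39, 2.39, 2.79, 3.14, 3.14, 3.14].

### API

Orientations are given as a rotation vector (axis times angle).
In Python, from plant import robot gives the robot as it stands.
- The arm moves only by the tool arm_command, never from a script. Its argument "targets" is a list of rows, each an object of numbers: "x", "y", "z": the shift along the world's x, y, z in units of 500 mm (1.0 is 500 mm); "rx", "ry", "rz": the turn, a rotation vector about the world's x, y, z in units of 2 rad (1.0 is 2 rad); "claw": the closure in counts, from 0 (fully open) to 255 (shut). In form: [{"x": .., "y": .., "z": .., "rx": .., "ry": .., "rz": .., "claw": ..}, ...]. A call has 1 to 10 rows; each row is the pose to reach, as a shift and turn from the pose commanded when the call began; what a row does not reach only later rows make up. A row lasts 1/12 s, in which the tool goes at most 41.7 mm and 7.16 degrees, less where a joint would pass 70% of its speed; a pose out of reach is approached as far as the arm can. A call with a number of a shift or a turn outside -1 to 1 is refused whole. A call with a gripper value outside its range is refused whole. The fingers move at their own pace and stop on an object; "squeeze" is the grip in N (left out, the last holds). Time passes only in rows, so rows that repeat a pose let the fingers close. It gives the time, the measured TCP pose, the force, the opening and the grip force at its end, in the units of the state.
- robot.read_state(): the state, without advancing time (a new reading comes with each control period).
- robot.read_camera(name): name is "scene" or "top"; returns (picture, depth): 420x560x3 uint8, red, green, blue; 420x560 float32, m along the optical axis (not along the pixel's ray), 0 where there is no reading.
- robot.get_calibration(name): a dict with "intrinsics" (3x3 intrinsics, pixels), "origin" and "orientation" of the camera in the world. Camera axes: x right, y up, looking along -z (the intrinsics and any distortion apply to the point x, -y, -z); pixel columns grow to the right and rows downward; lengths in m; the calibration is good to about 2 mm. A picture is of the moment at which its call begins. get_calibration takes no time and is no camera call.
- robot.close_job(): hands the job in; it is judged then, once.
The state is a dict: "t": time; "q": joint angles; "dq": joint speeds; "joint_torque": joint torques, N m; "tool_pos": TCP position; "orientation": TCP orientation; "force": force on the tool from outside, world axes, zero at the start; "wrist_torque": the same for the moment, N m; "opening": finger opening in m; "gripper_force": force on a finger pad.
Only numpy, scipy, OpenCV 4.12 (cv2) and the standard library are available. Lean on these libraries where they do the work, as an engineer would, in place of code of your own. Each camera call takes 0.05 s, during which the arm holds its last target. There are 200 camera calls.

### The job

The specimen cup is to go on the bench balance, but a bottle has been left on the balance's pan. Take that bottle off first and stand it upright on the bench, then stand the small specimen cup upright in the middle of the pan. Keep both upright all the way, and leave the larger screw-lid jar where it is.

Things in the scene. Friction and masses are not known exactly. Their poses are not given: they have to be found in the camera images.
- pan (a point): Centre of the top of the round steel pan (120 mm wide, 60 mm above the bench, rigid) of a white bench balance. Housing 200 mm deep, 165 wide, 45 high, display at the front; the pan's centre is 20 mm behind the housing's. Fixed, turned up to 20 degrees; point x to its back, z up. World +y of it (the robot's left) the bench is empty from 120 to 230 mm from the pan's centre: room for the bottle.
- flask_center (a point): Centre, half-way up (58 mm above its foot), of the glass bottle standing on the balance's pan: 117 mm high, round body 34 mm wide up to 70 mm, above it a neck and cap about 18 mm wide; about 75 g; z along its axis. Another bottle of the same shape stands on the bench and is not part of the job.
- cup_center (a point): Centre, half-way up (33 mm above its foot), of the only specimen cup: squat, closed by a screw lid, 67 mm high, lid 65 mm wide, round body 58 mm wide to grip; about 45 g; z along its axis. It stands on the open bench right of the balance, in any of three places shared with the jar and the other bottle.
- jar_center (a point): Centre, half-way up (55 mm above its foot), of the larger screw-lid jar: 90 mm in diameter, 111 mm high. Same form as the cup but clearly bigger; it must stay where it is.
Not all that is in view belongs to the job. Leave any black look-alike of the part that bears cup_center alone.

How it is judged:
On the way:
1. the bottle stands upright on the bench, off the balance, and the cup is not yet on the pan (height (world z) of flask_center between 0.048 and 0.068 m and angle between flask_center's own z axis and vertical below 0.17 rad and horizontal distance between cup_center and pan above 0.08 m), for 0.2 s.
At the end, for the whole second after the job is handed in: The specimen cup stands at rest on the pan, its axis within 20 mm of the pan's centre and within 10 degrees of upright; the bottle that was on the pan stands at rest on the bench, within 10 degrees of upright (horizontal distance between cup_center and pan below 0.02 m and z of cup_center in the frame of pan between 0.025 and 0.041 m and angle between each of cup_center, flask_center's own z axis and vertical below 0.17 rad and linear speed of each of cup, flask below 0.02 m/s and height (world z) of flask_center between 0.048 and 0.068 m); the robot touches nothing.
It fails at once if the larger jar is moved by more than 25 mm (distance of jar_center from where it was at the start of the episode above 0.025 m).
It fails at once if the bottle from the pan is tipped by more than 35 degrees (angle between flask_center's own z axis and vertical above 0.61 rad).
It fails at once if the specimen cup is tipped by more than 35 degrees (angle between cup_center's own z axis and vertical above 0.61 rad).
It also fails if it takes over 58 s, if anything falls off the work surface, if the arm or the gripper's body presses on something with over 40 N, if the wrist force passes 120 N, or if a joint passes its speed limit or range.

## Working session

There is one attempt and no reset: what is moved stays moved. The work goes in short steps, Python scripts to look and compute and a tool call to move; the robot and the scene stay as the last step left them, time stands still between calls to the robot, and variables do not carry over. Pictures are saved under pics/ and viewed, at most 10 in all, crops included, and the job is handed in when it is done.

Besides the shell and the picture viewer there is one more tool, called after "Request:" as name(argument=value, ...), one argument or row to a line, values as JSON. arm_command: Moves the arm, as the interface text tells. Shifts and turns lie within -1 to 1; 1 stands for 500 mm of shift or 2 rad of turn. Its arguments: {"type":"object","properties":{"targets":{"type":"array","items":{"type":"object","properties":{"x":{"type":"number","minimum":-1,"maximum":1},"y":{"type":"number","minimum":-1,"maximum":1},"z":{"type":"number","minimum":-1,"maximum":1},"rx":{"type":"number","minimum":-1,"maximum":1},"ry":{"type":"number","minimum":-1,"maximum":1},"rz":{"type":"number","minimum":-1,"maximum":1},"claw":{"type":"number"}}}},"squeeze":{"type":"number"}},"required":["targets"]}

```bash
mkdir -p pics
cat > h.py <<'E'
import numpy as np, cv2
from plant import robot
def grab(n,f):
    im,d=robot.read_camera(n); cv2.imwrite(f'pics/{f}.png',im[:,:,::-1]); np.savez(f'pics/{f}.npz',im=im,d=d); return im,d
def cloud(n,d):
    c=robot.get_calibration(n); K=np.array(c['intrinsics']); R=np.array(c['orientation'])
    if R.shape!=(3,3): R=cv2.Rodrigues(R.astype(float))[0]
    v,u=np.mgrid[:d.shape[0],:d.shape[1]]
    p=np.stack([(u-K[0,2])/K[0,0]*d,-(v-K[1,2])/K[1,1]*d,-d],-1)
    P=p@R.T+np.array(c['origin']); P[d==0]=np.nan; return P
E
python3 - <<'E'
from h import *
for n in('scene','top'):
    grab(n,n+'0'); print(robot.get_calibration(n))
s=robot.read_state(); print(s)
E
```

```text
{'intrinsics': array([[491.72516398,   0.        , 271.77118472],
       [  0.        , 491.72516398, 212.93526046],
       [  0.        ,   0.        ,   1.        ]]), 'origin': array([-0.11159961,  0.61839188,  0.93509968]), 'orientation': array([ 0.38395518, -1.03000176, -2.27183598])}
{'intrinsics': array([[517.46158419,   0.        , 277.77487478],
       [  0.        , 517.46158419, 201.18048897],
       [  0.        ,   0.        ,   1.        ]]), 'origin': array([ 0.2764335 , -0.15261111,  1.36858391]), 'orientation': array([ 0.1647872 , -0.16069677, -1.52334462])}
{'t': 0.1, 'q': array([-1.31440536e+00,  1.31088306e-01,  1.48917564e+00, -3.28371734e-05,
        1.52301368e+00, -8.54141695e-02]), 'dq': array([ 0.00082545, -0.00131664, -0.00469932, -0.00079314, -0.00037997,
        0.00142649]), 'joint_torque': array([ 1.75553363e-03, -5.61343288e+01, -4.93094730e+01,  7.71159679e-02,
        2.92141229e-02, -3.73819410e-05]), 'tool_pos': array([ 0.20098758, -0.56480485,  0.23168786]), 'orientation': array([-3.09417284e+00, -5.34013859e-01,  2.77175254e-04]), 'force': array([-0.56744305, -0.02268382,  0.52494469]), 'wrist_torque': array([-0.00714541, -0.00016516,  0.01571157]), 'gripper_force': 0.0, 'opening': 0.09312069821758204}
```

View pics/scene0.png

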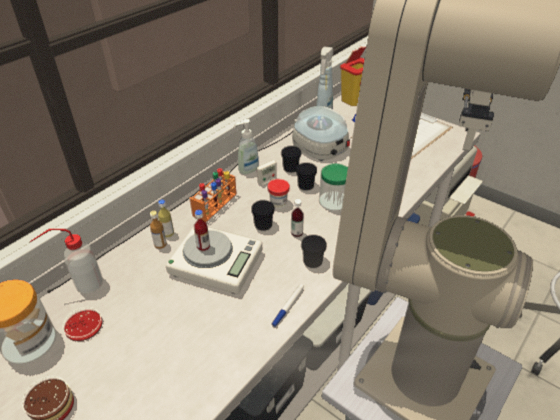

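View pics/top0.png

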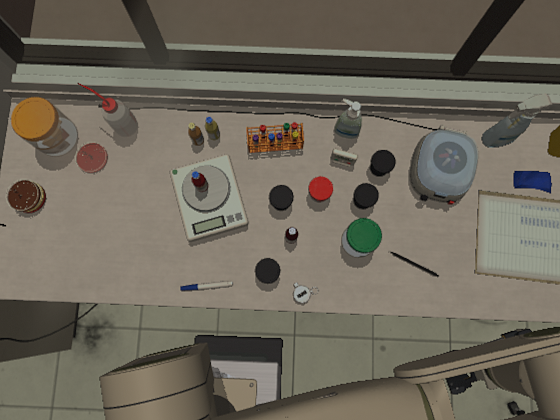

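The bottle on the pan is at top (199,181), and the other bottle, at (291,234), stands on the bench. Cup candidates are red-lid (320,189), green-lid (362,237) and black ones at (281,197), (267,270), (365,196) and (382,162). Red fits as the small, non-black cup, and green is the larger jar. I'll measure these and confirm in a crop.

Run:
```python
from h import *
for n in('scene','top'):
    z=np.load(f'pics/{n}0.npz'); im,d=z['im'],z['d']; P=cloud(n,d)
    hsv=cv2.cvtColor(im,cv2.COLOR_RGB2HSV)
    def rep(name,m):
        Q=P[m]; Q=Q[~np.isnan(Q[:,0])]
        if len(Q): print(n,name,len(Q),'med',np.median(Q,0).round(4),'mid',((np.percentile(Q,2,0)+np.percentile(Q,98,0))/2).round(4),'ext',(np.percentile(Q,98,0)-np.percentile(Q,2,0)).round(3))
    def box(u0,u1,v0,v1):
        m=np.zeros(d.shape,bool); m[v0:v1,u0:u1]=1; return m
    Z=P[...,2]
    if n=='top':
        b=box(160,255,150,240)
        rep('pan',b&(Z>.052)&(Z<.068)); rep('housing',b&(Z>.035)&(Z<.05)); rep('flask',b&(Z>.09)); rep('flaskcap',b&(Z>.155))
        rep('cup',box(303,337,172,206)&(Z>.055)); rep('jar',box(335,390,212,262)&(Z>.1))
        rep('bottle2',box(278,305,222,248)&(Z>.09)); rep('blk',box(265,297,182,213)&(Z>.05))
        rep('blk2',box(350,380,180,212)&(Z>.05)); rep('tab',box(130,160,180,220))
        m=(b&(Z>.035)&(Z<.05)).astype(np.uint8); p=P[m>0][:,:2].astype(np.float32); print(cv2.minAreaRect(p))
        for nm,(u,v) in dict(f=(199,181),br1=(195,133),br2=(212,127)).items(): print(nm,P[v,u])
    else:
        rep('pan',box(175,240,225,270)&(Z>.052)&(Z<.068)); rep('flaskbody',box(185,220,205,255)&(Z>.075)&(Z<.125)); rep('cap',box(185,220,205,255)&(Z>.16))
        rep('cup',box(262,295,176,210)&(Z>.058))
a=cv2.imread('pics/top0.png')[120:280,160:400]; b=cv2.imread('pics/scene0.png')[140:290,160:360]
cv2.imwrite('pics/c1.png',np.vstack([cv2.resize(a,(450,300)),cv2.resize(b,(450,300))]))
```

```text
scene pan 1062 med [0.5723 0.056  0.0612] mid [0.5822 0.0468 0.0606] ext [0.11  0.11  0.009]
scene flaskbody 202 med [0.5762 0.0647 0.1011] mid [0.5832 0.0584 0.0999] ext [0.024 0.028 0.047]
scene cap 55 med [0.5845 0.0572 0.1754] mid [0.5873 0.0561 0.1732] ext [0.016 0.016 0.013]
scene cup 406 med [ 0.5812 -0.2369  0.0676] mid [ 0.5809 -0.2154  0.0654] ext [0.08  0.13  0.013]
top pan 1421 med [0.573  0.0397 0.0599] mid [0.579  0.0469 0.0591] ext [0.112 0.111 0.013]
top housing 2781 med [0.5283 0.0282 0.0449] mid [0.561  0.0395 0.0437] ext [0.208 0.186 0.012]
top flask 214 med [0.579  0.0513 0.1382] mid [0.5821 0.0541 0.1367] ext [0.027 0.029 0.084]
top flaskcap 48 med [0.5839 0.0553 0.1753] mid [0.5844 0.0555 0.1716] ext [0.015 0.014 0.019]
top cup 480 med [ 0.5899 -0.2515  0.0666] mid [ 0.5901 -0.2514  0.0656] ext [0.058 0.057 0.013]
top jar 987 med [ 0.4655 -0.3568  0.11  ] mid [ 0.4661 -0.3572  0.1095] ext [0.078 0.079 0.012]
top bottle2 47 med [ 0.4678 -0.1812  0.1161] mid [ 0.4679 -0.1806  0.1058] ext [0.015 0.017 0.031]
top blk 484 med [ 0.563  -0.1504  0.0665] mid [ 0.5633 -0.1508  0.0646] ext [0.058 0.057 0.015]
top blk2 492 med [ 0.5764 -0.3687  0.067 ] mid [ 0.5768 -0.3686  0.0651] ext [0.058 0.059 0.014]
top tab 1198 med [0.5553 0.2172 0.    ] mid [5.558e-01 2.172e-01 1.000e-04] ext [0.106 0.08  0.012]
((0.5623591542243958, 0.040988221764564514), (0.2006731480360031, 0.16508284211158752), 18.801179885864258)
f [0.57695579 0.049581   0.14652903]
br1 [0.72247185 0.0806632  0.07889314]
br2 [0.73895875 0.03651235 0.08420763]
```

View pics/c1.png

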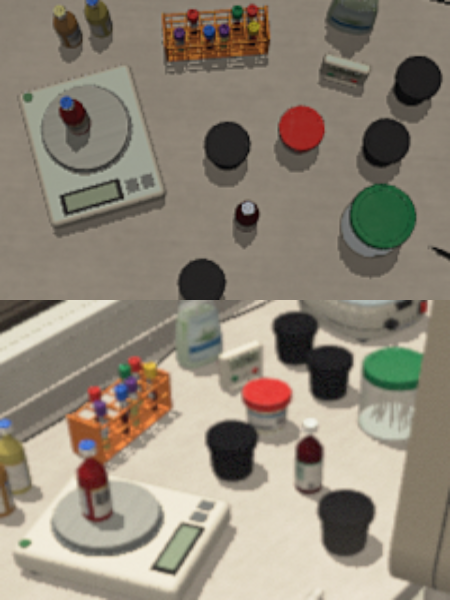

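The crop confirms the red-lid cup at top (320,189) as the only non-black small cup. The flask is at about (0.587,0.056), the pan centre at (0.5805,0.047) and the cup at (0.590,-0.2515). I'll close the fingers along world x for the whole job.

Request:
arm_command(
  targets=[
    {"x": 0.5, "y": 0.8, "z": 0.08, "rz": 0.614, "claw": 0},
    {"x": 0.5, "y": 0.8, "z": 0.08, "rz": 0.614, "claw": 0},
    {"x": 0.5, "y": 0.8, "z": 0.08, "rz": 0.614, "claw": 0},
    {"x": 0.5, "y": 0.8, "z": 0.08, "rz": 0.614, "claw": 0},
    {"x": 0.5, "y": 0.8, "z": 0.08, "rz": 0.614, "claw": 0},
    {"x": 0.5, "y": 0.8, "z": 0.08, "rz": 0.614, "claw": 0},
    {"x": 0.5, "y": 0.8, "z": 0.08, "rz": 0.614, "claw": 0},
    {"x": 0.5, "y": 0.8, "z": 0.08, "rz": 0.614, "claw": 0},
    {"x": 0.5, "y": 0.8, "z": 0.08, "rz": 0.614, "claw": 0},
    {"x": 0.5, "y": 0.8, "z": 0.08, "rz": 0.614, "claw": 0},
  ],
  squeeze=12,
)

```text
schema error: expected keys x, y, z, rx, ry, rz, claw
```

Request:
arm_command(
  targets=[
    {"x": 0.5, "y": 0.8, "z": 0.08, "rx": 0, "ry": 0, "rz": 0.614, "claw": 0},
    {"x": 0.5, "y": 0.8, "z": 0.08, "rx": 0, "ry": 0, "rz": 0.614, "claw": 0},
    {"x": 0.5, "y": 0.8, "z": 0.08, "rx": 0, "ry": 0, "rz": 0.614, "claw": 0},
    {"x": 0.5, "y": 0.8, "z": 0.08, "rx": 0, "ry": 0, "rz": 0.614, "claw": 0},
    {"x": 0.5, "y": 0.8, "z": 0.08, "rx": 0, "ry": 0, "rz": 0.614, "claw": 0},
    {"x": 0.5, "y": 0.8, "z": 0.08, "rx": 0, "ry": 0, "rz": 0.614, "claw": 0},
    {"x": 0.5, "y": 0.8, "z": 0.08, "rx": 0, "ry": 0, "rz": 0.614, "claw": 0},
    {"x": 0.5, "y": 0.8, "z": 0.08, "rx": 0, "ry": 0, "rz": 0.614, "claw": 0},
    {"x": 0.5, "y": 0.8, "z": 0.08, "rx": 0, "ry": 0, "rz": 0.614, "claw": 0},
    {"x": 0.5, "y": 0.8, "z": 0.08, "rx": 0, "ry": 0, "rz": 0.614, "claw": 0},
  ],
  squeeze=12,
)

```text
t: 0.93
tool_pos: [0.4216, -0.2112, 0.2678]
orientation: [-2.215, -2.227, 0.0]
force: [0.7, -0.9, -0.7]
opening: 0.093
gripper_force: 0.0
```

Request:
arm_command(
  targets=[
    {"x": 0.33, "y": 0.534, "z": 0, "rx": 0, "ry": 0, "rz": 0, "claw": 0},
    {"x": 0.33, "y": 0.534, "z": 0, "rx": 0, "ry": 0, "rz": 0, "claw": 0},
    {"x": 0.33, "y": 0.534, "z": 0, "rx": 0, "ry": 0, "rz": 0, "claw": 0},
    {"x": 0.33, "y": 0.534, "z": 0, "rx": 0, "ry": 0, "rz": 0, "claw": 0},
    {"x": 0.33, "y": 0.534, "z": 0, "rx": 0, "ry": 0, "rz": 0, "claw": 0},
    {"x": 0.33, "y": 0.534, "z": 0, "rx": 0, "ry": 0, "rz": 0, "claw": 0},
    {"x": 0.33, "y": 0.534, "z": 0, "rx": 0, "ry": 0, "rz": 0, "claw": 0},
    {"x": 0.33, "y": 0.534, "z": 0, "rx": 0, "ry": 0, "rz": 0, "claw": 0},
    {"x": 0.33, "y": 0.534, "z": 0, "rx": 0, "ry": 0, "rz": 0, "claw": 0},
    {"x": 0.33, "y": 0.534, "z": 0, "rx": 0, "ry": 0, "rz": 0, "claw": 0},
  ],
)

```text
t: 1.77
tool_pos: [0.586, 0.0549, 0.2668]
orientation: [-2.219, -2.222, 0.002]
force: [0.1, -1.7, -0.3]
opening: 0.093
gripper_force: 0.0
```

Run:
```python
from h import *
grab('scene','s1'); s=robot.read_state(); print(s['tool_pos'],s['orientation'],s['t'])
a=cv2.imread('pics/s1.png')[130:300,120:340]; cv2.imwrite('pics/c2.png',cv2.resize(a,(660,510)))
```

```text
[0.58577709 0.05376887 0.26712545] [-2.22095653e+00 -2.22093431e+00  2.15991916e-03] 1.8167
```

View pics/c2.png

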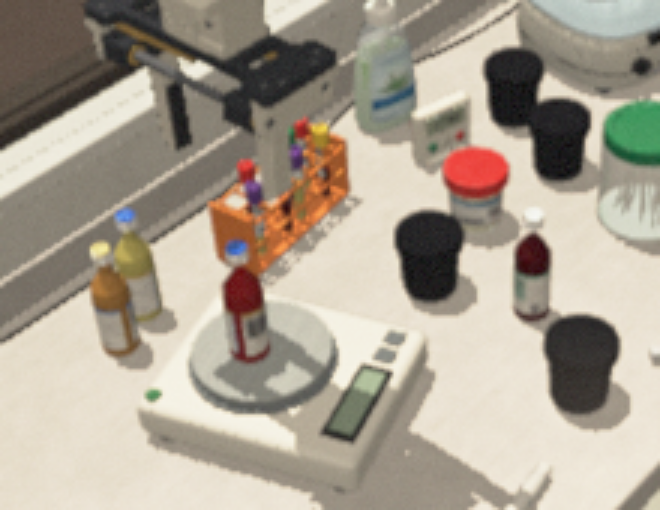

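The gripper is above the flask: its blue cap is at crop (237,250), and the fingers straddle it along x. Descending.

Request:
arm_command(
  targets=[
    {"x": 0.001, "y": 0.002, "z": -0.08, "rx": 0, "ry": 0, "rz": 0, "claw": 0},
    {"x": 0.001, "y": 0.002, "z": -0.15, "rx": 0, "ry": 0, "rz": 0, "claw": 0},
    {"x": 0.001, "y": 0.002, "z": -0.2, "rx": 0, "ry": 0, "rz": 0, "claw": 0},
    {"x": 0.001, "y": 0.002, "z": -0.25, "rx": 0, "ry": 0, "rz": 0, "claw": 0},
    {"x": 0.001, "y": 0.002, "z": -0.285, "rx": 0, "ry": 0, "rz": 0, "claw": 0},
    {"x": 0.001, "y": 0.002, "z": -0.308, "rx": 0, "ry": 0, "rz": 0, "claw": 0},
    {"x": 0.001, "y": 0.002, "z": -0.308, "rx": 0, "ry": 0, "rz": 0, "claw": 60},
    {"x": 0.001, "y": 0.002, "z": -0.308, "rx": 0, "ry": 0, "rz": 0, "claw": 90},
    {"x": 0.001, "y": 0.002, "z": -0.308, "rx": 0, "ry": 0, "rz": 0, "claw": 120},
    {"x": 0.001, "y": 0.002, "z": -0.308, "rx": 0, "ry": 0, "rz": 0, "claw": 135},
  ],
)

```text
t: 2.65
tool_pos: [0.588, 0.0545, 0.116]
orientation: [2.221, 2.218, 0.004]
force: [0.1, 0.3, 0.2]
opening: 0.0709
gripper_force: 0.0
```

Request:
arm_command(
  targets=[
    {"x": 0, "y": 0, "z": 0, "rx": 0, "ry": 0, "rz": 0, "claw": 145},
    {"x": 0, "y": 0, "z": 0, "rx": 0, "ry": 0, "rz": 0, "claw": 150},
    {"x": 0, "y": 0, "z": 0, "rx": 0, "ry": 0, "rz": 0, "claw": 155},
    {"x": 0, "y": 0, "z": 0, "rx": 0, "ry": 0, "rz": 0, "claw": 160},
    {"x": 0, "y": 0, "z": 0, "rx": 0, "ry": 0, "rz": 0, "claw": 165},
    {"x": 0, "y": 0, "z": 0, "rx": 0, "ry": 0, "rz": 0, "claw": 170},
    {"x": 0, "y": 0, "z": 0, "rx": 0, "ry": 0, "rz": 0, "claw": 180},
    {"x": 0, "y": 0, "z": 0, "rx": 0, "ry": 0, "rz": 0, "claw": 255},
    {"x": 0, "y": 0, "z": 0, "rx": 0, "ry": 0, "rz": 0, "claw": 255},
    {"x": 0, "y": 0, "z": 0, "rx": 0, "ry": 0, "rz": 0, "claw": 255},
  ],
)

```text
t: 3.48
tool_pos: [0.5868, 0.0548, 0.1139]
orientation: [2.223, 2.22, 0.0]
force: [0.8, 0.5, 0.8]
opening: 0.034
gripper_force: 12.0
```

Request:
arm_command(
  targets=[
    {"x": 0, "y": 0, "z": 0.03, "rx": 0, "ry": 0, "rz": 0, "claw": 255},
    {"x": 0, "y": 0, "z": 0.07, "rx": 0, "ry": 0, "rz": 0, "claw": 255},
    {"x": 0, "y": 0.02, "z": 0.1, "rx": 0, "ry": 0, "rz": 0, "claw": 255},
    {"x": -0.01, "y": 0.06, "z": 0.1, "rx": 0, "ry": 0, "rz": 0, "claw": 255},
    {"x": -0.02, "y": 0.11, "z": 0.1, "rx": 0, "ry": 0, "rz": 0, "claw": 255},
    {"x": -0.03, "y": 0.17, "z": 0.1, "rx": 0, "ry": 0, "rz": 0, "claw": 255},
    {"x": -0.04, "y": 0.23, "z": 0.1, "rx": 0, "ry": 0, "rz": 0, "claw": 255},
    {"x": -0.04, "y": 0.28, "z": 0.1, "rx": 0, "ry": 0, "rz": 0, "claw": 255},
    {"x": -0.04, "y": 0.32, "z": 0.1, "rx": 0, "ry": 0, "rz": 0, "claw": 255},
    {"x": -0.04, "y": 0.334, "z": 0.1, "rx": 0, "ry": 0, "rz": 0, "claw": 255},
  ],
)

```text
t: 4.32
tool_pos: [0.5659, 0.2245, 0.1635]
orientation: [-2.219, -2.222, 0.0]
force: [0.2, -0.4, -1.6]
opening: 0.0338
gripper_force: 12.0
```

Request:
arm_command(
  targets=[
    {"x": 0, "y": 0, "z": -0.03, "rx": 0, "ry": 0, "rz": 0, "claw": 255},
    {"x": 0, "y": 0, "z": -0.07, "rx": 0, "ry": 0, "rz": 0, "claw": 255},
    {"x": 0, "y": 0, "z": -0.11, "rx": 0, "ry": 0, "rz": 0, "claw": 255},
    {"x": 0, "y": 0, "z": -0.15, "rx": 0, "ry": 0, "rz": 0, "claw": 255},
    {"x": 0, "y": 0, "z": -0.18, "rx": 0, "ry": 0, "rz": 0, "claw": 255},
    {"x": 0, "y": 0, "z": -0.195, "rx": 0, "ry": 0, "rz": 0, "claw": 255},
    {"x": 0, "y": 0, "z": -0.205, "rx": 0, "ry": 0, "rz": 0, "claw": 255},
    {"x": 0, "y": 0, "z": -0.21, "rx": 0, "ry": 0, "rz": 0, "claw": 255},
    {"x": 0, "y": 0, "z": -0.21, "rx": 0, "ry": 0, "rz": 0, "claw": 255},
  ],
)

```text
t: 5.07
tool_pos: [0.5669, 0.2216, 0.059]
orientation: [2.223, 2.22, 0.0]
force: [-0.9, -0.8, -1.4]
opening: 0.0339
gripper_force: 12.0
```

Run:
```python
from h import *
grab('scene','s2'); s=robot.read_state(); print(s['tool_pos'],s['force'],s['opening'],s['gripper_force'],s['t'])
a=cv2.imread('pics/s2.png')[150:320,60:280]; cv2.imwrite('pics/c3.png',cv2.resize(a,(660,510)))
```

```text
[0.56724841 0.22180864 0.05966691] [ 0.36339948  0.53385876 -0.26645767] 0.03364681513601913 11.964748352766037 5.1167
```

View pics/c3.png

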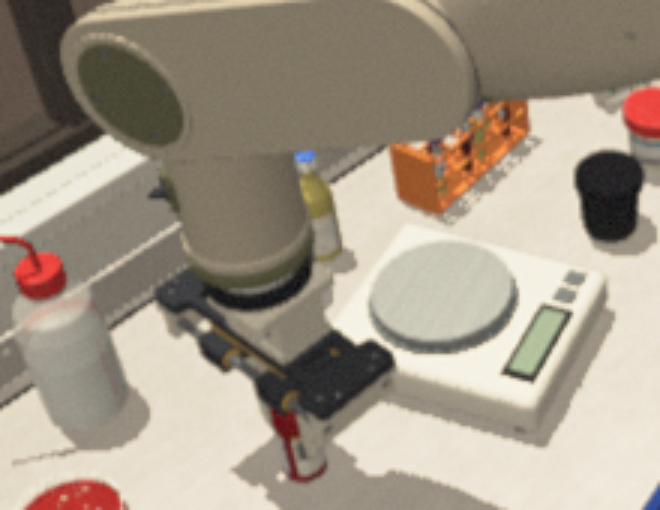

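The bottle, at crop (300,440), is upright and about 5 mm above the bench. I'll lower it the rest of the way.

Request:
arm_command(
  targets=[
    {"x": 0, "y": 0, "z": -0.004, "rx": 0, "ry": 0, "rz": 0, "claw": 255},
    {"x": 0, "y": 0, "z": -0.007, "rx": 0, "ry": 0, "rz": 0, "claw": 255},
    {"x": 0, "y": 0, "z": -0.009, "rx": 0, "ry": 0, "rz": 0, "claw": 255},
    {"x": 0, "y": 0, "z": -0.01, "rx": 0, "ry": 0, "rz": 0, "claw": 255},
    {"x": 0, "y": 0, "z": -0.01, "rx": 0, "ry": 0, "rz": 0, "claw": 255},
  ],
)

```text
t: 5.53
tool_pos: [0.5668, 0.2218, 0.054]
orientation: [2.222, 2.22, 0.0]
force: [-0.3, 0.3, -0.9]
opening: 0.0334
gripper_force: 12.0
```

Request:
arm_command(
  targets=[
    {"x": 0, "y": 0, "z": -0.001, "rx": 0, "ry": 0, "rz": 0, "claw": 255},
    {"x": 0, "y": 0, "z": -0.002, "rx": 0, "ry": 0, "rz": 0, "claw": 255},
    {"x": 0, "y": 0, "z": -0.003, "rx": 0, "ry": 0, "rz": 0, "claw": 255},
    {"x": 0, "y": 0, "z": -0.003, "rx": 0, "ry": 0, "rz": 0, "claw": 255},
  ],
)

```text
t: 5.87
tool_pos: [0.5673, 0.2219, 0.0535]
orientation: [2.222, 2.22, 0.002]
force: [-1.7, -0.7, 6.6]
opening: 0.0335
gripper_force: 12.0
```

Request:
arm_command(
  targets=[
    {"x": 0, "y": 0, "z": 0, "rx": 0, "ry": 0, "rz": 0, "claw": 155},
    {"x": 0, "y": 0, "z": 0, "rx": 0, "ry": 0, "rz": 0, "claw": 145},
    {"x": 0, "y": 0, "z": 0, "rx": 0, "ry": 0, "rz": 0, "claw": 120},
    {"x": 0, "y": 0, "z": 0, "rx": 0, "ry": 0, "rz": 0, "claw": 60},
    {"x": 0, "y": 0, "z": 0, "rx": 0, "ry": 0, "rz": 0, "claw": 0},
    {"x": 0, "y": 0, "z": 0, "rx": 0, "ry": 0, "rz": 0, "claw": 0},
    {"x": 0, "y": 0, "z": 0.05, "rx": 0, "ry": 0, "rz": 0, "claw": 0},
    {"x": 0, "y": 0, "z": 0.11, "rx": 0, "ry": 0, "rz": 0, "claw": 0},
    {"x": 0, "y": 0, "z": 0.18, "rx": 0, "ry": 0, "rz": 0, "claw": 0},
    {"x": 0, "y": 0, "z": 0.25, "rx": 0, "ry": 0, "rz": 0, "claw": 0},
  ],
)

```text
t: 6.7
tool_pos: [0.5659, 0.2216, 0.1779]
orientation: [-2.222, -2.22, 0.002]
force: [1.7, -0.1, -0.4]
opening: 0.0887
gripper_force: 0.0
```

Run:
```python
from h import *
s=robot.read_state(); print(s['tool_pos'],s['opening'])
im,d=grab('scene','s3'); P=cloud('scene',d); Z=P[...,2]
m=(abs(P[...,0]-.567)<.03)&(abs(P[...,1]-.222)<.03)&(Z>.005)
for a,b in((.01,.04),(.04,.07),(.09,.107),(.107,.13)):
    q=P[m&(Z>a)&(Z<b)]; print(a,len(q),np.median(q,0) if len(q) else '')
```

```text
[0.56593263 0.22155795 0.17792546] 0.0887357978895467
0.01 121 [0.55477901 0.22973106 0.02616671]
0.04 140 [0.55485097 0.22997357 0.05652495]
0.09 20 [0.56335378 0.22461007 0.09154572]
0.107 60 [0.56467809 0.22274178 0.11589401]
```

The bottle stands upright. Now to above the cup.

Request:
arm_command(
  targets=[
    {"x": 0, "y": 0, "z": 0.08, "rx": 0, "ry": 0, "rz": 0, "claw": 0},
    {"x": 0.048, "y": -0.946, "z": 0.14, "rx": 0, "ry": 0, "rz": 0, "claw": 0},
    {"x": 0.048, "y": -0.946, "z": 0.14, "rx": 0, "ry": 0, "rz": 0, "claw": 0},
    {"x": 0.048, "y": -0.946, "z": 0.14, "rx": 0, "ry": 0, "rz": 0, "claw": 0},
    {"x": 0.048, "y": -0.946, "z": 0.14, "rx": 0, "ry": 0, "rz": 0, "claw": 0},
    {"x": 0.048, "y": -0.946, "z": 0.14, "rx": 0, "ry": 0, "rz": 0, "claw": 0},
    {"x": 0.048, "y": -0.946, "z": 0.14, "rx": 0, "ry": 0, "rz": 0, "claw": 0},
    {"x": 0.048, "y": -0.946, "z": 0.14, "rx": 0, "ry": 0, "rz": 0, "claw": 0},
    {"x": 0.048, "y": -0.946, "z": 0.14, "rx": 0, "ry": 0, "rz": 0, "claw": 0},
    {"x": 0.048, "y": -0.946, "z": 0.14, "rx": 0, "ry": 0, "rz": 0, "claw": 0},
  ],
)

```text
t: 7.58
tool_pos: [0.5854, -0.154, 0.2411]
orientation: [2.222, 2.22, 0.0]
force: [0.2, 0.8, -0.2]
opening: 0.0927
gripper_force: 0.0
```

Request:
arm_command(
  targets=[
    {"x": 0.009, "y": -0.195, "z": 0, "rx": 0, "ry": 0, "rz": 0, "claw": 0},
    {"x": 0.009, "y": -0.195, "z": 0, "rx": 0, "ry": 0, "rz": 0, "claw": 0},
    {"x": 0.009, "y": -0.195, "z": 0, "rx": 0, "ry": 0, "rz": 0, "claw": 0},
    {"x": 0.009, "y": -0.195, "z": 0, "rx": 0, "ry": 0, "rz": 0, "claw": 0},
    {"x": 0.009, "y": -0.195, "z": 0, "rx": 0, "ry": 0, "rz": 0, "claw": 0},
    {"x": 0.009, "y": -0.195, "z": 0, "rx": 0, "ry": 0, "rz": 0, "claw": 0},
  ],
)

```text
t: 8.08
tool_pos: [0.5902, -0.2483, 0.2408]
orientation: [-2.221, -2.22, -0.001]
force: [-0.4, -0.4, 0.6]
opening: 0.093
gripper_force: 0.0
```

Run:
```python
from h import *
s=robot.read_state(); print(s['tool_pos'],s['opening'])
im,d=grab('scene','s4'); P=cloud('scene',d); Z=P[...,2]
hsv=cv2.cvtColor(im,cv2.COLOR_RGB2HSV)
m=(abs(P[...,0]-.59)<.06)&(abs(P[...,1]+.2515)<.06)&(hsv[...,1]>150)&((hsv[...,0]<8)|(hsv[...,0]>172))
q=P[m&(Z>.062)&(Z<.075)]; print(len(q),np.percentile(q,[2,98],0).mean(0))
```

```text
[ 0.59023828 -0.24828809  0.2407689 ] 0.09303834998725906
233 [ 0.59095746 -0.25011389  0.06719924]
```

View pics/s4.png

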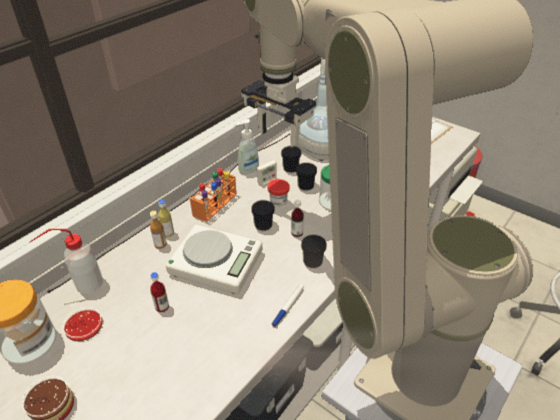

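The bottle stands upright at (160,295), the pan is clear at (207,248), and the gripper is above the red cup at (278,190). Descending with a 2.5 mm correction in y.

Request:
arm_command(
  targets=[
    {"x": 0, "y": -0.005, "z": -0.08, "rx": 0, "ry": 0, "rz": 0, "claw": 0},
    {"x": 0, "y": -0.005, "z": -0.16, "rx": 0, "ry": 0, "rz": 0, "claw": 0},
    {"x": 0, "y": -0.005, "z": -0.23, "rx": 0, "ry": 0, "rz": 0, "claw": 0},
    {"x": 0, "y": -0.005, "z": -0.28, "rx": 0, "ry": 0, "rz": 0, "claw": 0},
    {"x": 0, "y": -0.005, "z": -0.33, "rx": 0, "ry": 0, "rz": 0, "claw": 0},
    {"x": 0, "y": -0.005, "z": -0.37, "rx": 0, "ry": 0, "rz": 0, "claw": 0},
    {"x": 0, "y": -0.005, "z": -0.405, "rx": 0, "ry": 0, "rz": 0, "claw": 0},
    {"x": 0, "y": -0.005, "z": -0.425, "rx": 0, "ry": 0, "rz": 0, "claw": 0},
    {"x": 0, "y": -0.005, "z": -0.432, "rx": 0, "ry": 0, "rz": 0, "claw": 0},
    {"x": 0, "y": -0.005, "z": -0.432, "rx": 0, "ry": 0, "rz": 0, "claw": 40},
  ],
)

```text
t: 8.97
tool_pos: [0.5899, -0.2507, 0.0245]
orientation: [-2.22, -2.221, 0.0]
force: [0.2, -0.4, -0.2]
opening: 0.0894
gripper_force: 0.0
```

Request:
arm_command(
  targets=[
    {"x": 0, "y": 0, "z": 0, "rx": 0, "ry": 0, "rz": 0, "claw": 60},
    {"x": 0, "y": 0, "z": 0, "rx": 0, "ry": 0, "rz": 0, "claw": 75},
    {"x": 0, "y": 0, "z": 0, "rx": 0, "ry": 0, "rz": 0, "claw": 85},
    {"x": 0, "y": 0, "z": 0, "rx": 0, "ry": 0, "rz": 0, "claw": 92},
    {"x": 0, "y": 0, "z": 0, "rx": 0, "ry": 0, "rz": 0, "claw": 98},
    {"x": 0, "y": 0, "z": 0, "rx": 0, "ry": 0, "rz": 0, "claw": 105},
    {"x": 0, "y": 0, "z": 0, "rx": 0, "ry": 0, "rz": 0, "claw": 120},
    {"x": 0, "y": 0, "z": 0, "rx": 0, "ry": 0, "rz": 0, "claw": 255},
    {"x": 0, "y": 0, "z": 0, "rx": 0, "ry": 0, "rz": 0, "claw": 255},
    {"x": 0, "y": 0, "z": 0, "rx": 0, "ry": 0, "rz": 0, "claw": 255},
  ],
)

```text
t: 9.8
tool_pos: [0.5906, -0.2523, 0.0257]
orientation: [2.222, 2.22, 0.001]
force: [0.5, 0.4, 5.2]
opening: 0.0568
gripper_force: 12.0
```

Request:
arm_command(
  targets=[
    {"x": 0, "y": 0, "z": 0.03, "rx": 0, "ry": 0, "rz": 0, "claw": 255},
    {"x": 0, "y": 0, "z": 0.07, "rx": 0, "ry": 0, "rz": 0, "claw": 255},
    {"x": 0, "y": 0, "z": 0.13, "rx": 0, "ry": 0, "rz": 0, "claw": 255},
    {"x": 0, "y": 0, "z": 0.19, "rx": 0, "ry": 0, "rz": 0, "claw": 255},
    {"x": 0, "y": 0.02, "z": 0.23, "rx": 0, "ry": 0, "rz": 0, "claw": 255},
    {"x": 0, "y": 0.06, "z": 0.24, "rx": 0, "ry": 0, "rz": 0, "claw": 255},
    {"x": 0, "y": 0.12, "z": 0.24, "rx": 0, "ry": 0, "rz": 0, "claw": 255},
    {"x": -0.01, "y": 0.18, "z": 0.24, "rx": 0, "ry": 0, "rz": 0, "claw": 255},
    {"x": -0.01, "y": 0.25, "z": 0.24, "rx": 0, "ry": 0, "rz": 0, "claw": 255},
    {"x": -0.02, "y": 0.32, "z": 0.24, "rx": 0, "ry": 0, "rz": 0, "claw": 255},
  ],
)

```text
t: 10.63
tool_pos: [0.5797, -0.0908, 0.1455]
orientation: [-2.223, -2.219, 0.0]
force: [0.5, 0.1, 0.7]
opening: 0.0567
gripper_force: 12.0
```

Request:
arm_command(
  targets=[
    {"x": 0, "y": 0.07, "z": 0, "rx": 0, "ry": 0, "rz": 0, "claw": 255},
    {"x": 0, "y": 0.13, "z": 0, "rx": 0, "ry": 0, "rz": 0, "claw": 255},
    {"x": 0, "y": 0.19, "z": 0, "rx": 0, "ry": 0, "rz": 0, "claw": 255},
    {"x": 0, "y": 0.24, "z": 0, "rx": 0, "ry": 0, "rz": 0, "claw": 255},
    {"x": 0, "y": 0.265, "z": 0, "rx": 0, "ry": 0, "rz": 0, "claw": 255},
    {"x": 0, "y": 0.277, "z": 0, "rx": 0, "ry": 0, "rz": 0, "claw": 255},
    {"x": 0, "y": 0.277, "z": -0.04, "rx": 0, "ry": 0, "rz": 0, "claw": 255},
    {"x": 0, "y": 0.277, "z": -0.07, "rx": 0, "ry": 0, "rz": 0, "claw": 255},
    {"x": 0, "y": 0.277, "z": -0.09, "rx": 0, "ry": 0, "rz": 0, "claw": 255},
    {"x": 0, "y": 0.277, "z": -0.09, "rx": 0, "ry": 0, "rz": 0, "claw": 255},
  ],
)

```text
t: 11.47
tool_pos: [0.5782, 0.0455, 0.0972]
orientation: [-2.221, -2.217, 0.006]
force: [-0.6, -0.1, -0.5]
opening: 0.0568
gripper_force: 12.0
```

Run:
```python
from h import *
grab('scene','s5'); s=robot.read_state(); print(s['tool_pos'],s['force'],s['opening'],s['gripper_force'],s['t'])
a=cv2.imread('pics/s5.png')[150:320,120:340]; cv2.imwrite('pics/c5.png',cv2.resize(a,(660,510)))
```

```text
[0.57900641 0.04555435 0.09870065] [ 0.32977375  0.35976335 -0.0474678 ] 0.05653166119516453 11.999864601693844 11.5167
```

View pics/c5.png

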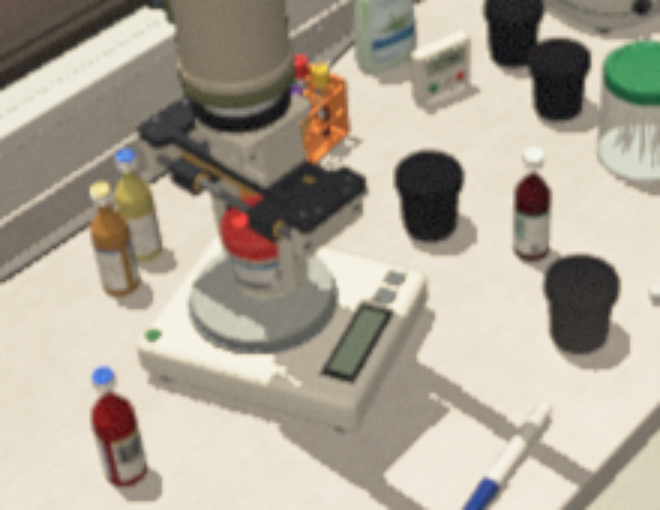

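The cup, at crop (252,240), is upright over the pan centre and about 13 mm up. Lowering.

Request:
arm_command(
  targets=[
    {"x": 0.001, "y": 0.002, "z": -0.01, "rx": 0, "ry": 0, "rz": 0, "claw": 255},
    {"x": 0.001, "y": 0.002, "z": -0.017, "rx": 0, "ry": 0, "rz": 0, "claw": 255},
    {"x": 0.001, "y": 0.002, "z": -0.021, "rx": 0, "ry": 0, "rz": 0, "claw": 255},
    {"x": 0.001, "y": 0.002, "z": -0.024, "rx": 0, "ry": 0, "rz": 0, "claw": 255},
    {"x": 0.001, "y": 0.002, "z": -0.025, "rx": 0, "ry": 0, "rz": 0, "claw": 255},
    {"x": 0.001, "y": 0.002, "z": -0.025, "rx": 0, "ry": 0, "rz": 0, "claw": 255},
  ],
)

```text
t: 12.02
tool_pos: [0.5807, 0.0475, 0.0877]
orientation: [2.222, 2.22, 0.0]
force: [-0.6, 0.5, -0.8]
opening: 0.0564
gripper_force: 12.0
```

Request:
arm_command(
  targets=[
    {"x": 0, "y": 0, "z": -0.001, "rx": 0, "ry": 0, "rz": 0, "claw": 255},
    {"x": 0, "y": 0, "z": -0.002, "rx": 0, "ry": 0, "rz": 0, "claw": 255},
    {"x": 0, "y": 0, "z": -0.003, "rx": 0, "ry": 0, "rz": 0, "claw": 255},
    {"x": 0, "y": 0, "z": -0.003, "rx": 0, "ry": 0, "rz": 0, "claw": 255},
  ],
)

```text
t: 12.35
tool_pos: [0.5806, 0.0475, 0.086]
orientation: [-2.223, -2.22, 0.0]
force: [0.4, 0.4, 0.0]
opening: 0.0569
gripper_force: 12.0
```

Request:
arm_command(
  targets=[
    {"x": 0, "y": 0, "z": -0.001, "rx": 0, "ry": 0, "rz": 0, "claw": 255},
    {"x": 0, "y": 0, "z": -0.002, "rx": 0, "ry": 0, "rz": 0, "claw": 255},
    {"x": 0, "y": 0, "z": -0.003, "rx": 0, "ry": 0, "rz": 0, "claw": 255},
    {"x": 0, "y": 0, "z": -0.003, "rx": 0, "ry": 0, "rz": 0, "claw": 255},
  ],
)

```text
t: 12.68
tool_pos: [0.5809, 0.0475, 0.0856]
orientation: [2.222, 2.22, 0.001]
force: [-3.5, -0.7, 7.4]
opening: 0.0569
gripper_force: 12.0
```

Contact with the pan. I'll release slowly and rise. The fingers must open past the lid before rising.

Request:
arm_command(
  targets=[
    {"x": 0, "y": 0, "z": 0, "rx": 0, "ry": 0, "rz": 0, "claw": 92},
    {"x": 0, "y": 0, "z": 0, "rx": 0, "ry": 0, "rz": 0, "claw": 80},
    {"x": 0, "y": 0, "z": 0, "rx": 0, "ry": 0, "rz": 0, "claw": 50},
    {"x": 0, "y": 0, "z": 0, "rx": 0, "ry": 0, "rz": 0, "claw": 0},
    {"x": 0, "y": 0, "z": 0, "rx": 0, "ry": 0, "rz": 0, "claw": 0},
    {"x": 0, "y": 0, "z": 0, "rx": 0, "ry": 0, "rz": 0, "claw": 0},
    {"x": 0, "y": 0, "z": 0, "rx": 0, "ry": 0, "rz": 0, "claw": 0},
    {"x": 0, "y": 0, "z": 0, "rx": 0, "ry": 0, "rz": 0, "claw": 0},
  ],
)

```text
t: 13.35
tool_pos: [0.5806, 0.0475, 0.0845]
orientation: [-2.222, -2.22, 0.0]
force: [0.2, 0.5, -0.3]
opening: 0.0924
gripper_force: 0.0
```

Request:
arm_command(
  targets=[
    {"x": 0, "y": 0, "z": 0.04, "rx": 0, "ry": 0, "rz": 0, "claw": 0},
    {"x": 0, "y": 0, "z": 0.09, "rx": 0, "ry": 0, "rz": 0, "claw": 0},
    {"x": 0, "y": 0, "z": 0.15, "rx": 0, "ry": 0, "rz": 0, "claw": 0},
    {"x": 0, "y": 0, "z": 0.22, "rx": 0, "ry": 0, "rz": 0, "claw": 0},
    {"x": 0, "y": 0, "z": 0.28, "rx": 0, "ry": 0, "rz": 0, "claw": 0},
    {"x": 0, "y": 0, "z": 0.32, "rx": 0, "ry": 0, "rz": 0, "claw": 0},
    {"x": 0, "y": 0, "z": 0.32, "rx": 0, "ry": 0, "rz": 0, "claw": 0},
    {"x": 0, "y": 0, "z": 0.32, "rx": 0, "ry": 0, "rz": 0, "claw": 0},
  ],
)

```text
t: 14.02
tool_pos: [0.5816, 0.0475, 0.2463]
orientation: [2.221, 2.219, 0.004]
force: [-0.6, 0.2, -0.9]
opening: 0.0931
gripper_force: 0.0
```

Run:
```python
from h import *
s=robot.read_state(); print(s['tool_pos'],s['opening'],s['t'])
im,d=grab('scene','s6'); P=cloud('scene',d); Z=P[...,2]
hsv=cv2.cvtColor(im,cv2.COLOR_RGB2HSV)
m=(abs(P[...,0]-.58)<.06)&(abs(P[...,1]-.047)<.06)&(hsv[...,1]>150)&((hsv[...,0]<8)|(hsv[...,0]>172))
q=P[m&(Z>.122)&(Z<.14)]; print(len(q),np.percentile(q,[2,98],0).mean(0),np.linalg.svd(q-q.mean(0))[2][2] if len(q) else '')
a=cv2.imread('pics/s6.png')[150:320,100:320]; cv2.imwrite('pics/c6.png',cv2.resize(a,(660,510)))
```

```text
[0.58162508 0.04750496 0.24631613] 0.09307558640639282 14.0167
356 [0.57784166 0.0483884  0.1269869 ] [-0.0108717   0.00936241  0.99989707]
```

View pics/c6.png

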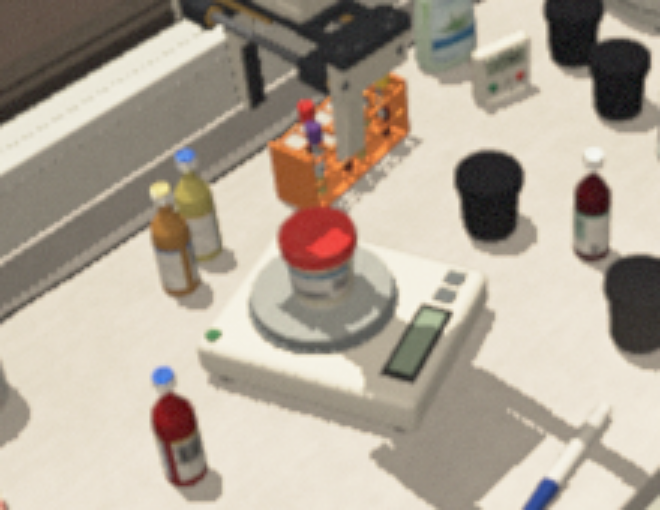

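The cup, at crop (318,255), stands upright and centred on the pan. The bottle stands upright on the bench at (180,430), and the gripper is clear.

```bash
python3 -c "
from plant import robot
print(robot.close_job())"
```

```text
the job is handed in; nothing more can be done
None
```

The job is handed in: the bottle stands upright on the bench, the specimen cup stands upright within about 5 mm of the pan's centre, and I left the larger jar where it was; no verdict came back.

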